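# Press a ferrite U-core home in the inductance test jig

## Task

Pick up the large U-shaped ferrite core, hang it legs down over the middle of the jig's sprung copper bar, square to the bar, and then press it gently down against the springs until both its feet stand flat on the dark stop block under the bar. Keep it pressed home and finish while still holding it there, as the meter is reading. Ferrite is brittle, so do not ram it onto the block, and leave the two smaller cores where they stand.

Things in the scene. Friction and masses are not known exactly. Their poses are not given: they have to be found in the camera images.
- core: large dark-grey ferrite U-core, the biggest of three cores, standing on its two legs like an arch: 80 mm wide (x), 25 thick (y), 76 high (z up), about 0.5 kg. Legs 22 mm wide; the gap between them 36 mm wide, 44 mm high, open through the thickness; the web above it 32 mm high, to be gripped across the 25 mm. Origin: midway between the feet, at foot level. Same when turned half round about z
- saddle (a point): point on the core: centre of the underside of its web (top of the gap), 44 mm above the feet, 32 mm below the core's top; axes as the core's
- jig: test jig, fixed to the bench: aluminium base plate 120 (x) x 240 (y) x 12 mm high; two steel columns 100 mm to either side (y) of the centre, 125 mm high, diameter 12 mm (20 mm nut on top), with springs. The copper bar runs along the jig's y between the columns. Origin: centre of the plate's underside, at bench level, z up
- bar_top (a point): centre of the top face of the sprung copper bar; moves with it. At rest 90 mm above the bench. The bar is 24 mm wide (jig x), 12 mm thick and runs along the jig's y, 174 mm clear between the black end sleeves (26 mm across, up to 4 mm above the bar's top); axes as the jig's
- bar (a joint): how far the sprung bar is pressed straight down, m: 0 at rest (up). The springs push up with about 7.3 N at 0 (enough to carry the core) and 350 N/m more. With the core hung on it the bar reads 0.014 when the core's feet meet the stop block; the springs then push up with about 12 N. The bar alone can go to 0.020
- stop: the hard stop, a dark ferrite block on the base plate under the middle of the bar: 110 (x) x 44 (y) x 20 mm high. Origin: centre of its underside, 12 mm above the bench; its top is 32 mm above the bench; axes as the jig's
- small_u: a small dark-grey U-shaped ferrite core standing on its legs, 48 x 20 x 38 mm high, 18 mm gap: too small for the bar. Not part of the job
- e_core: a dark-grey E-shaped ferrite core standing on its three legs, 55 x 21 x 28 mm high. Not part of the job

How it is judged:
By the outcome, as a careful person would: the job done as asked, in the order asked, and still so for the second after the job is handed in, while the arm keeps its last pose, push and grip.
It also fails if it takes over 45 s, if anything falls off the work surface, if the arm or the gripper's body presses on something with over 40 N, if the wrist force passes 120 N, or if a joint passes its speed limit or range.

## Robot

A 7-joint arm with a two-finger parallel gripper is mounted at the origin on the work surface. World frame = base frame: x ahead of the robot, y to its left, z up, the work surface at z = 0. Lengths are in mm, angles in rad, forces in N, time in s.
With the tool pointing down it reaches from about 425 to 875 mm from the base axis. Payload 4.7 kg.
Tool frame: the origin (TCP) lies at the very end of the fingers, on their centre line; the grasp point (between the pads) lies 19 mm behind it; z points along the fingers, y is the line along which they close (so a half turn about z gives the same grasp; the last joint's range is limited). The gripper opens to 85 mm and grips with 20 to 120 N. Pads are 22 mm wide; open, the fingers measure 114 mm over their backs; the gripper's body (76 mm by 85 mm) begins 54 mm behind the grasp point. The pads swing forward as they close: fully open they stand 13 mm farther back than shut.
Start: joints at [1.25, 0.321, -0.07, 1.45, 0.023, 1.371, -0.057], TCP at [213.558, -613.936, 231.349] pointing down, gripper open.
Joint ranges: [-2.86, 2.86], [-0.3, 2.09], [-1.38, 1.24], [0.06, 2.45], [-1.56, 4.7], [0.09, 2.05], [-2.69, 2.69]. Speed limits (rad/s): [2.57, 2.57, 3.14, 3.14, 3.14, 3.14, 3.14].

## Interface

Orientations are given as a unit quaternion [x, y, z, w].
In Python, from station import r, cams, nets gives the robot as it stands.
- The arm moves only by the tool arm_command, never from a script. Its argument "rows" is a list of rows, each an object of numbers: "wx", "wy", "wz": the turn, a rotation vector about the tool's x, y, z normalised to -1 to 1, where 1 is 0.1 rad; "x", "y", "z": the shift along the tool's x, y, z normalised to -1 to 1, where 1 is 0.03 m; "grip": the closure, from 0 (fully open) to 1 (shut). A call has 1 to 20 rows; each row shifts and turns the commanded pose from where the row before left it, along the tool's axes as they then stand; what a row does not reach is not made up. A row lasts 1/12 s, in which the tool goes at most 41.7 mm and 7.16 degrees, less where a joint would pass 70% of its speed; a pose out of reach is approached as far as the arm can. A call with a number of a shift or a turn outside -1 to 1 is refused whole. A call with a gripper value outside its range is refused whole. The fingers move at their own pace and stop on an object; "grip_force" is the grip in N (left out, the last holds). Time passes only in rows, so rows that do not move let the fingers close. It gives the time, the measured TCP pose, the force, the opening and the grip force at its end, in the units of the state.
- r.get_obs(): the state, without advancing time (a new reading comes with each control period).
- cams.capture(name): name is "side" or "top"; returns (picture, depth): 480x640x3 uint8, red, green, blue; 480x640 float32, mm along the optical axis (not along the pixel's ray), 0 where there is no reading.
- cams.camera_model(name): a dict with "fx", "fy", "cx", "cy" (pixels), "k1" (the pictures are not rectified: a ray, as slopes to the right and down, at radius r is drawn at 1 + k1 r^2 times it, then the intrinsics apply), "T" (4x4, takes a point from camera to world coordinates). Camera axes: x right, y up, looking along -z (the intrinsics and any distortion apply to the point x, -y, -z); pixel columns grow to the right and rows downward; lengths in mm; the calibration is good to about 2 mm. A picture is of the moment at which its call begins. camera_model takes no time and is no camera call.
- r.finish_job(): hands the job in; it is judged then, once.
Trained networks look in the newest picture that a camera, given by its name, has taken for a name from the list of things; names that differ only in an ending like _2 or _b are one class to them, and where a whole thing is asked for, a point or a joint stands for the part that bears it (a point fixed in the world has none). Each returns a list of dicts, best first, with "p" (0 to 1); they miss things now and then, are a little off and sometimes report something else, mostly with a low value. They report only what shows in the picture. A call takes as long as a camera call.
- nets.outline_of(camera, name): "pixels" (480x640 bool, what is visible of it) and "centre" ([column, row] in pixels, amid what is visible of it).
The state is a dict: "time": time; "joints": joint angles; "dq": joint speeds; "joint_torque": joint torques, N m; "tcp_pos": TCP position; "eef_rot": TCP orientation; "ft_force": force on the tool from outside, world axes, zero at the start; "torque": the same for the moment, N m; "finger_gap": opening from 0.0 (shut) to 1.0 (fully open); "grasp_force": force on a finger pad.
Only numpy, scipy, OpenCV 4.12 (cv2) and the standard library are available. Lean on these libraries where they do the work, as an engineer would, in place of code of your own. Each camera call takes 0.05 s, during which the arm holds its last target. There are 200 camera calls.

## Working session

There is one attempt and no reset: what is moved stays moved. The work goes in short steps, Python scripts to look and compute and a tool call to move; the robot and the scene stay as the last step left them, time stands still between calls to the robot, and variables do not carry over. Pictures are saved under pics/ and viewed, at most 10 in all, crops included, and the job is handed in when it is done.

Besides the shell and the picture viewer there is one more tool, called after ">>>" as name([rows], argument=value, ...), one row to a line, values as JSON. arm_command: Moves the arm, as the interface text tells. Its arguments: {"type":"object","properties":{"rows":{"type":"array"},"grip_force":{"type":"number"}},"required":["rows"]}

```bash
mkdir -p pics; cat > h.py <<'E'
import numpy as np, cv2
from station import r, cams, nets
def cap(n):
    p,d=cams.capture(n); return p,d
def world(n,d,mask):
    m=cams.camera_model(n); v,u=np.nonzero(mask&(d>0)); z=d[v,u]
    K=np.array([[m['fx'],0,m['cx']],[0,m['fy'],m['cy']],[0,0,1.]])
    s=cv2.undistortPoints(np.stack([u,v],1).astype(np.float64)[:,None],K,np.array([m['k1'],0,0,0.]))[:,0]
    P=np.stack([s[:,0]*z,-s[:,1]*z,-z,np.ones_like(z)],1)
    return (P@np.array(m['T']).T)[:,:3]
E
python3 - <<'E'
from h import *
ims=[]
for n in ('side','top'):
    p,d=cap(n); cv2.imwrite(f'pics/{n}0.png',p[:,:,::-1])
    for name in ('core','jig','bar','stop','small_u','e_core'):
        for o in nets.outline_of(n,name)[:2]:
            W=world(n,d,o['pixels'])
            if len(W)<20: print(n,name,o['p'],'few');continue
            print(n,name,round(o['p'],2),np.round(o['centre']),len(W),np.round(np.percentile(W,[2,50,98],axis=0)).tolist())
o=r.get_obs();print(o)
E
```

```text
side core 0.78 [247. 396.] 2266 [[414.0, 281.0, 3.0], [432.0, 316.0, 75.0], [487.0, 334.0, 78.0]]
side jig 0.97 [426. 186.] 4931 [[480.0, -401.0, 4.0], [532.0, -266.0, 14.0], [592.0, -174.0, 121.0]]
side bar 0.81 [422. 161.] 838 [[527.0, -389.0, 73.0], [534.0, -274.0, 90.0], [550.0, -181.0, 95.0]]
side stop 0.71 [431. 186.] 727 [[485.0, -311.0, 14.0], [521.0, -278.0, 31.0], [561.0, -270.0, 34.0]]
side small_u 0.97 [318. 301.] 769 [[470.0, 94.0, 2.0], [492.0, 113.0, 32.0], [513.0, 129.0, 40.0]]
side e_core 0.78 [207. 318.] 824 [[579.0, 206.0, 3.0], [591.0, 238.0, 27.0], [608.0, 262.0, 30.0]]
top core 0.59 [159. 293.] 1276 [[415.0, 275.0, 8.0], [452.0, 302.0, 76.0], [487.0, 327.0, 79.0]]
top jig 0.81 [510. 242.] 9162 [[481.0, -404.0, 9.0], [531.0, -278.0, 14.0], [595.0, -175.0, 125.0]]
top bar 0.81 [527. 233.] 1976 [[526.0, -392.0, 33.0], [537.0, -289.0, 90.0], [550.0, -181.0, 96.0]]
top stop 0.86 [515. 249.] 1384 [[485.0, -313.0, 11.0], [524.0, -288.0, 32.0], [593.0, -270.0, 35.0]]
top small_u 0.88 [281. 270.] 351 [[470.0, 93.0, 6.0], [490.0, 109.0, 39.0], [514.0, 126.0, 41.0]]
top e_core 0.91 [212. 212.] 522 [[580.0, 207.0, 3.0], [592.0, 233.0, 28.0], [609.0, 260.0, 31.0]]
{'time': 0.7, 'joints': array([ 1.25006942,  0.32098126, -0.07008826,  1.45045659,  0.02262627,
        1.3708037 , -0.05694298]), 'dq': array([-6.53797876e-05,  5.62437007e-04,  2.02991595e-03, -2.74554384e-04,
        2.28568696e-05,  2.41928203e-04,  1.08427475e-03]), 'joint_torque': array([ 8.60958753e-04, -4.93239927e+01, -3.80518567e-01, -3.14510143e+01,
        1.33437008e-02,  1.11905534e-03, -2.05605906e-07]), 'tcp_pos': array([ 213.56798186, -613.95370202,  231.38244811]), 'eef_rot': array([ 9.86021635e-01,  1.66617313e-01, -2.36146356e-05,  7.50200468e-05]), 'ft_force': array([-0.42903769, -0.33911812, -0.35241051]), 'torque': array([-0.00051801,  0.0237025 ,  0.02980326]), 'grasp_force': 0.0, 'finger_gap': 0.9993945790723843}
```

View pics/side0.png

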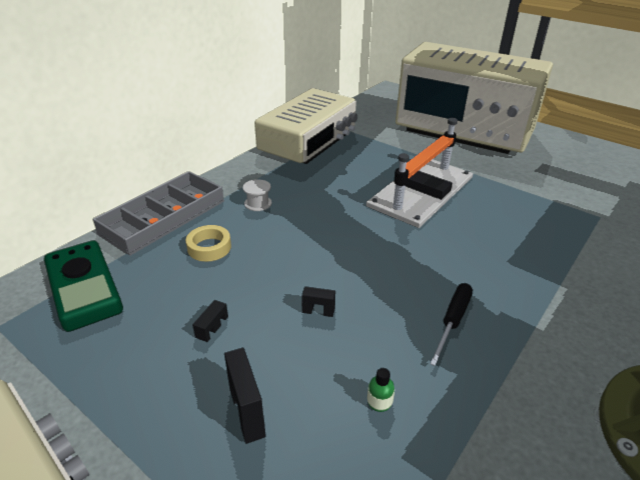

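View pics/top0.png

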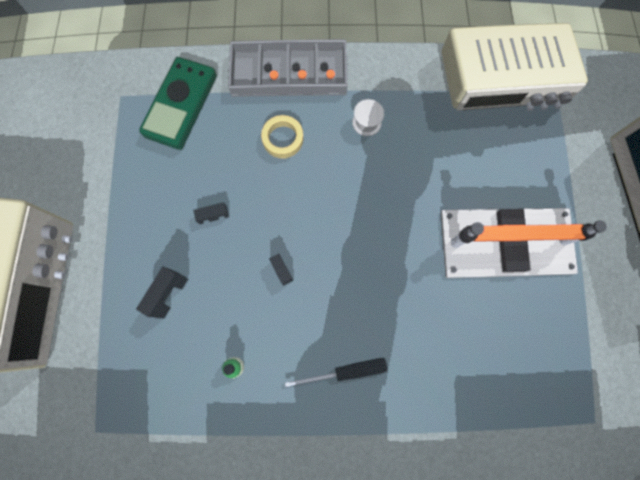

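The side view shows the core at about (245,395), the small cores at (210,320) and (318,301), and the jig at (425,180). In the top view the core is at (160,292), and the bar runs left to right from (475,233) to (590,231). The network outlines and heights agree with this. Next I'll fit the poses.

```bash
python3 - <<'E'
from h import *
def rect(n,name,W,lo,hi):
    Q=W[(W[:,2]>lo)&(W[:,2]<hi)]
    (c,s,a)=cv2.minAreaRect(Q[:,:2].astype(np.float32))
    m=Q[:,:2].mean(0); ev=np.linalg.svd(Q[:,:2]-m,full_matrices=False)[2][0]
    print(n,name,len(Q),'c',np.round(c,1),'s',np.round(s,1),'a',round(a,1),'mean',m.round(1),'pca',round(np.degrees(np.arctan2(ev[1],ev[0]))%180,2),'z',round(np.median(Q[:,2]),1))
for n in ('side','top'):
    p,d=cap(n)
    for name,lo,hi in (('core',71,82),('bar',86,94),('stop',29,36),('jig',9,15)):
        o=nets.outline_of(n,name)
        if not o: continue
        k=cv2.erode(o[0]['pixels'].astype(np.uint8),np.ones((3,3)))>0
        for nm,mk in (('raw',o[0]['pixels']),('ero',k)):
            W=world(n,d,mk); rect(n,name+nm,W,lo,hi)
E
```

```text
side coreraw 1290 c [453.4 304. ] s [25.  81.8] a 59.6 mean [450.2 306.3] pca 149.84 z 76.1
side coreero 1228 c [452.8 304.5] s [24.7 80.2] a 59.6 mean [449.4 307.1] pca 150.11 z 76.1
side barraw 621 c [ 539.  -286.8] s [ 25.3 213.6] a 0.8 mean [ 537.3 -285.9] pca 91.16 z 90.3
side barero 533 c [ 536.8 -285.9] s [ 20.8 211.6] a 0.7 mean [ 535.6 -284.3] pca 90.94 z 90.2
side stopraw 461 c [ 523.5 -291.2] s [48.1 79. ] a 89.1 mean [ 522.1 -290.2] pca 1.04 z 32.3
side stopero 400 c [ 522.2 -289.4] s [76.3 42.3] a 3.1 mean [ 520.7 -288. ] pca 0.47 z 32.2
side jigraw 2228 c [ 540.  -358.7] s [120.9 377.9] a 0.4 mean [ 529.1 -268.4] pca 86.48 z 12.4
side jigero 2144 c [ 538.2 -288.9] s [118.2 238.3] a 0.4 mean [ 527.6 -266.9] pca 87.01 z 12.4
top coreraw 786 c [452.8 305. ] s [26.  79.6] a 59.4 mean [452.6 304.2] pca 149.28 z 76.8
top coreero 691 c [453.3 303.5] s [24.  77.1] a 59.4 mean [452.6 302.9] pca 149.0 z 76.8
top barraw 1633 c [ 539.1 -288.8] s [ 25.4 220.2] a 0.6 mean [ 538.1 -292.5] pca 90.99 z 90.6
top barero 1466 c [ 538.3 -286.7] s [ 23.5 215.8] a 0.7 mean [ 537.5 -292.3] pca 91.0 z 90.6
top stopraw 1132 c [ 538.8 -292.3] s [108.6  45.7] a 0.6 mean [ 533.4 -291.6] pca 0.95 z 32.4
top stopero 1014 c [ 538.7 -291.2] s [108.2  43.6] a 0.6 mean [ 531.7 -290.6] pca 0.66 z 32.4
top jigraw 5040 c [ 538.6 -291.9] s [121.3 241. ] a 0.5 mean [ 532.1 -283.2] pca 89.71 z 12.4
top jigero 4791 c [ 538.4 -291.3] s [118.  239.4] a 0.6 mean [ 531.7 -282.6] pca 89.72 z 12.4
```

>>> arm_command([
  {"x": 1, "y": -0.1, "wz": -0.5, "grip": 0},
  {"x": 1, "y": -0.1, "wz": -0.5, "grip": 0},
  {"x": 1, "y": -0.1, "wz": -0.5, "grip": 0},
  {"x": 1, "y": -0.1, "wz": -0.5, "grip": 0},
  {"x": 1, "y": -0.1, "wz": -0.5, "grip": 0},
  {"x": 1, "y": -0.1, "wz": -0.5, "grip": 0},
  {"x": 1, "y": -0.1, "wz": -0.5, "grip": 0},
  {"x": 1, "y": -0.1, "wz": -0.5, "grip": 0},
  {"x": 1, "y": -0.1, "wz": -0.5, "grip": 0},
  {"x": 1, "y": -0.1, "wz": -0.5, "grip": 0},
  {"x": 1, "y": -0.1, "wz": -0.5, "grip": 0},
  {"x": 1, "y": -0.1, "wz": -0.5, "grip": 0},
  {"x": 1, "y": -0.1, "wz": -0.5, "grip": 0},
  {"x": 1, "y": -0.1, "wz": -0.5, "grip": 0},
  {"x": 1, "y": -0.1, "wz": -0.5, "grip": 0},
  {"x": 1, "y": -0.1, "wz": -0.5, "grip": 0},
  {"x": 1, "y": -0.1, "wz": -0.5, "grip": 0},
  {"x": 1, "y": -0.1, "wz": -0.5, "grip": 0},
  {"x": 1, "y": -0.1, "wz": -0.5, "grip": 0},
  {"x": 1, "y": -0.1, "wz": -0.5, "grip": 0},
])

```text
validation failed for argument at $.ro...
```

```bash
cat > go.py <<'E'
import sys
from h import *
from scipy.spatial.transform import Rotation as R
# go.py x y z theta : remaining move in tool axes (units of moves)
o=r.get_obs(); M=R.from_quat(o['eef_rot']).as_matrix()
print('t',o['time'],'tcp',o['tcp_pos'].round(1),'F',o['ft_force'].round(1),'gap',round(o['finger_gap'],3),'gf',round(o['grasp_force'],1),'j',o['joints'].round(2),'tau',o['torque'].round(2))
x,y,z,th=map(float,sys.argv[1:5]); t=np.radians(th)
D=np.array([[np.cos(t),np.sin(t),0],[np.sin(t),-np.cos(t),0],[0,0,-1]])
print('now theta',round(np.degrees(np.arctan2(M[1,0],M[0,0])),2))
print('shift now-axes/30',(M.T@(np.array([x,y,z])-o['tcp_pos'])/30).round(3),'turn/0.1',(R.from_matrix(M.T@D).as_rotvec()/.1).round(3),
 'shift in final axes',(D.T@(np.array([x,y,z])-o['tcp_pos'])/30).round(3))
E
python3 go.py 453 304.3 200 149.5
```

```text
t 1.2 tcp [ 213.6 -614.   231.3] F [-0.5 -0.9  0.2] gap 1.001 gf 0.0 j [ 1.25  0.32 -0.07  1.45  0.02  1.37 -0.06] tau [0.02 0.02 0.01]
now theta 19.18
shift now-axes/30 [ 17.595 -26.287   1.041] turn/0.1 [ 0.0000e+00  2.0000e-03 -2.2745e+01] shift in final axes [ 8.658 30.424  1.045]
```

>>> arm_command([
  {"x": 1, "y": -0.1, "z": 0, "wx": 0, "wy": 0, "wz": -0.5, "grip": 0},
])

```text
time: 1.28
tcp_pos: [233.0, -604.8, 231.2]
eef_rot: [0.983, 0.186, -0.003, 0.001]
ft_force: [-1.5, -0.9, -0.6]
finger_gap: 1.0
grasp_force: 0.0
```

>>> arm_command([
  {"x": 1, "y": -0.1, "z": 0, "wx": 0, "wy": 0, "wz": -0.5, "grip": 0},
  {"x": 1, "y": -0.1, "z": 0, "wx": 0, "wy": 0, "wz": -0.5, "grip": 0},
  {"x": 1, "y": -0.1, "z": 0, "wx": 0, "wy": 0, "wz": -0.5, "grip": 0},
  {"x": 1, "y": -0.1, "z": 0, "wx": 0, "wy": 0, "wz": -0.5, "grip": 0},
  {"x": 1, "y": -0.1, "z": 0, "wx": 0, "wy": 0, "wz": -0.5, "grip": 0},
  {"x": 1, "y": -0.1, "z": 0, "wx": 0, "wy": 0, "wz": -0.5, "grip": 0},
  {"x": 1, "y": -0.1, "z": 0, "wx": 0, "wy": 0, "wz": -0.5, "grip": 0},
  {"x": 1, "y": -0.1, "z": 0, "wx": 0, "wy": 0, "wz": -0.5, "grip": 0},
  {"x": 1, "y": -0.1, "z": 0, "wx": 0, "wy": 0, "wz": -0.5, "grip": 0},
  {"x": 1, "y": -0.1, "z": 0, "wx": 0, "wy": 0, "wz": -0.5, "grip": 0},
  {"x": 1, "y": -0.1, "z": 0, "wx": 0, "wy": 0, "wz": -0.5, "grip": 0},
  {"x": 1, "y": -0.1, "z": 0, "wx": 0, "wy": 0, "wz": -0.5, "grip": 0},
  {"x": 1, "y": -0.1, "z": 0, "wx": 0, "wy": 0, "wz": -0.5, "grip": 0},
  {"x": 1, "y": -0.1, "z": 0, "wx": 0, "wy": 0, "wz": -0.5, "grip": 0},
  {"x": 1, "y": -0.1, "z": 0, "wx": 0, "wy": 0, "wz": -0.5, "grip": 0},
  {"x": 1, "y": -0.1, "z": 0, "wx": 0, "wy": 0, "wz": -0.5, "grip": 0},
  {"x": 1, "y": -0.1, "z": 0, "wx": 0, "wy": 0, "wz": -0.5, "grip": 0},
  {"x": 1, "y": -0.1, "z": 0, "wx": 0, "wy": 0, "wz": -0.5, "grip": 0},
  {"x": 1, "y": -0.1, "z": 0, "wx": 0, "wy": 0, "wz": -0.5, "grip": 0},
  {"x": 1, "y": -0.1, "z": 0, "wx": 0, "wy": 0, "wz": -0.5, "grip": 0},
])

```text
time: 2.95
tcp_pos: [573.1, -126.3, 231.4]
eef_rot: [0.769, 0.639, 0.0, 0.0]
ft_force: [-0.5, -0.6, -0.6]
finger_gap: 0.997
grasp_force: 0.0
```

```bash
python3 go.py 453 304.3 200 149.5
```

```text
t 2.95 tcp [ 573.1 -126.3  231.4] F [-0.5 -0.6 -0.6] gap 0.997 gf 0.0 j [ 0.64  0.23 -0.54  1.6   0.12  1.35 -0.1 ] tau [0.05 0.   0.04]
now theta 79.48
shift now-axes/30 [13.383 -6.558  1.043] turn/0.1 [ 4.0000e-03  4.0000e-03 -1.2221e+01] shift in final axes [10.736 10.336  1.048]
```

>>> arm_command([
  {"x": 0.98, "y": 0.13, "z": 0.07, "wx": 0, "wy": 0, "wz": -0.76, "grip": 0},
  {"x": 0.98, "y": 0.13, "z": 0.07, "wx": 0, "wy": 0, "wz": -0.76, "grip": 0},
  {"x": 0.98, "y": 0.13, "z": 0.07, "wx": 0, "wy": 0, "wz": -0.76, "grip": 0},
  {"x": 0.98, "y": 0.13, "z": 0.07, "wx": 0, "wy": 0, "wz": -0.76, "grip": 0},
  {"x": 0.98, "y": 0.13, "z": 0.07, "wx": 0, "wy": 0, "wz": -0.76, "grip": 0},
  {"x": 0.98, "y": 0.13, "z": 0.07, "wx": 0, "wy": 0, "wz": -0.76, "grip": 0},
  {"x": 0.98, "y": 0.13, "z": 0.07, "wx": 0, "wy": 0, "wz": -0.76, "grip": 0},
  {"x": 0.98, "y": 0.13, "z": 0.07, "wx": 0, "wy": 0, "wz": -0.76, "grip": 0},
  {"x": 0.98, "y": 0.13, "z": 0.07, "wx": 0, "wy": 0, "wz": -0.76, "grip": 0},
  {"x": 0.98, "y": 0.13, "z": 0.07, "wx": 0, "wy": 0, "wz": -0.76, "grip": 0},
  {"x": 0.98, "y": 0.13, "z": 0.07, "wx": 0, "wy": 0, "wz": -0.76, "grip": 0},
  {"x": 0.98, "y": 0.13, "z": 0.07, "wx": 0, "wy": 0, "wz": -0.76, "grip": 0},
  {"x": 0.98, "y": 0.13, "z": 0.07, "wx": 0, "wy": 0, "wz": -0.76, "grip": 0},
  {"x": 0.98, "y": 0.13, "z": 0.07, "wx": 0, "wy": 0, "wz": -0.76, "grip": 0},
  {"x": 0.98, "y": 0.13, "z": 0.07, "wx": 0, "wy": 0, "wz": -0.76, "grip": 0},
  {"x": 0.98, "y": 0.13, "z": 0.07, "wx": 0, "wy": 0, "wz": -0.76, "grip": 0},
])

```text
time: 4.28
tcp_pos: [460.7, 305.3, 197.7]
eef_rot: [0.265, 0.964, 0.0, 0.0]
ft_force: [0.5, 0.5, -0.2]
finger_gap: 0.998
grasp_force: 0.0
```

```bash
python3 go.py 453 304.3 47 149.5
```

```text
t 4.2833 tcp [460.7 305.3 197.7] F [ 0.5  0.5 -0.2] gap 0.998 gf 0.0 j [ 0.2   0.24 -0.95  1.72  0.21  1.29  0.24] tau [ 0.03 -0.02 -0.  ]
now theta 149.23
shift now-axes/30 [ 0.205 -0.165  5.024] turn/0.1 [ 0.006  0.002 -0.046] shift in final axes [ 0.204 -0.161  5.024]
```

>>> arm_command([
  {"x": 0.2, "y": -0.16, "z": 0.6, "wx": 0, "wy": 0, "wz": -0.05, "grip": 0},
  {"x": 0, "y": 0, "z": 0.9, "wx": 0, "wy": 0, "wz": 0, "grip": 0},
  {"x": 0, "y": 0, "z": 0.9, "wx": 0, "wy": 0, "wz": 0, "grip": 0},
  {"x": 0, "y": 0, "z": 0.9, "wx": 0, "wy": 0, "wz": 0, "grip": 0},
  {"x": 0, "y": 0, "z": 0.8, "wx": 0, "wy": 0, "wz": 0, "grip": 0},
  {"x": 0, "y": 0, "z": 0.6, "wx": 0, "wy": 0, "wz": 0, "grip": 0},
  {"x": 0, "y": 0, "z": 0.3, "wx": 0, "wy": 0, "wz": 0, "grip": 0.3},
  {"x": 0, "y": 0, "z": 0, "wx": 0, "wy": 0, "wz": 0, "grip": 0.5},
], grip_force=30)

```text
time: 4.95
tcp_pos: [452.7, 302.1, 45.8]
eef_rot: [0.265, 0.964, -0.001, -0.001]
ft_force: [-0.2, 0.0, 0.4]
finger_gap: 0.749
grasp_force: 0.0
```

```bash
python3 go.py 453 304.3 47 149.5; python3 - <<'E'
from h import *
p,d=cap('side'); cv2.imwrite('pics/side1.png',cv2.resize(p[300:470,150:350,::-1],None,fx=3,fy=3))
E
```

```text
t 4.95 tcp [452.7 302.1  45.8] F [-0.2  0.   0.4] gap 0.749 gf 0.0 j [ 0.11  0.41 -0.88  1.89  0.36  1.02  0.12] tau [-0.03  0.01  0.  ]
now theta 149.3
shift now-axes/30 [ 0.029  0.067 -0.04 ] turn/0.1 [-0.031 -0.021 -0.035] shift in final axes [ 0.029  0.067 -0.04 ]
```

View pics/side1.png

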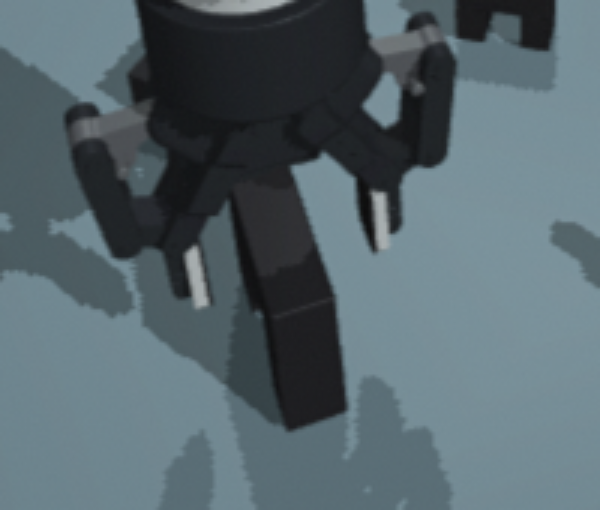

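The picture shows the core at crop (290,300), square between the two open pads at (195,280) and (380,225). I'll close on it.

>>> arm_command([
  {"x": 0.03, "y": 0.06, "z": -0.05, "wx": 0, "wy": 0, "wz": -0.03, "grip": 0.8},
  {"x": 0, "y": 0, "z": 0, "wx": 0, "wy": 0, "wz": 0, "grip": 1},
  {"x": 0, "y": 0, "z": 0, "wx": 0, "wy": 0, "wz": 0, "grip": 1},
  {"x": 0, "y": 0, "z": 0, "wx": 0, "wy": 0, "wz": 0, "grip": 1},
  {"x": 0, "y": 0, "z": 0, "wx": 0, "wy": 0, "wz": 0, "grip": 1},
  {"x": 0, "y": 0, "z": 0, "wx": 0, "wy": 0, "wz": 0, "grip": 1},
  {"x": 0, "y": 0, "z": 0, "wx": 0, "wy": 0, "wz": 0, "grip": 1},
  {"x": 0, "y": 0, "z": 0, "wx": 0, "wy": 0, "wz": 0, "grip": 1},
], grip_force=40)

```text
time: 5.67
tcp_pos: [454.9, 305.7, 51.0]
eef_rot: [0.263, 0.965, 0.001, 0.001]
ft_force: [-0.9, -1.4, 5.0]
finger_gap: 0.285
grasp_force: 42.5
```

>>> arm_command([
  {"x": 0, "y": 0, "z": 0, "wx": 0, "wy": 0, "wz": 0, "grip": 1},
  {"x": 0, "y": 0, "z": 0, "wx": 0, "wy": 0, "wz": 0, "grip": 1},
  {"x": 0, "y": 0, "z": 0, "wx": 0, "wy": 0, "wz": 0, "grip": 1},
], grip_force=80)

```text
time: 5.92
tcp_pos: [454.9, 305.8, 51.1]
eef_rot: [0.263, 0.965, 0.001, 0.001]
ft_force: [-1.2, -1.2, 6.9]
finger_gap: 0.277
grasp_force: 78.2
```

```bash
python3 go.py 453 304.3 47 149.5
```

```text
t 5.9167 tcp [454.9 305.8  51.1] F [-1.2 -1.2  6.9] gap 0.277 gf 78.2 j [ 0.11  0.4  -0.88  1.88  0.36  1.03  0.12] tau [-0.28  0.34  0.08]
now theta 149.47
shift now-axes/30 [ 0.03  -0.074  0.135] turn/0.1 [ 0.016  0.017 -0.005] shift in final axes [ 0.03  -0.074  0.136]
```

>>> arm_command([
  {"x": 0, "y": 0, "z": -0.2, "wx": 0, "wy": 0, "wz": 0, "grip": 1},
  {"x": 0, "y": 0, "z": -0.4, "wx": 0, "wy": 0, "wz": 0, "grip": 1},
  {"x": 0, "y": 0, "z": -0.7, "wx": 0, "wy": 0, "wz": 0, "grip": 1},
  {"x": 0, "y": 0, "z": -0.9, "wx": 0, "wy": 0, "wz": 0, "grip": 1},
  {"x": 0, "y": 0, "z": -0.9, "wx": 0, "wy": 0, "wz": 0, "grip": 1},
  {"x": 0, "y": 0, "z": -0.9, "wx": 0, "wy": 0, "wz": 0, "grip": 1},
  {"x": 0, "y": 0, "z": -0.7, "wx": 0, "wy": 0, "wz": 0, "grip": 1},
  {"x": 0, "y": 0, "z": -0.5, "wx": 0, "wy": 0, "wz": 0, "grip": 1},
  {"x": 0, "y": 0, "z": -0.3, "wx": 0, "wy": 0, "wz": 0, "grip": 1},
  {"x": 0, "y": 0, "z": 0, "wx": 0, "wy": 0, "wz": 0, "grip": 1},
])

```text
time: 6.75
tcp_pos: [454.7, 305.8, 216.4]
eef_rot: [0.263, 0.965, 0.001, 0.001]
ft_force: [-0.0, 0.4, -5.0]
finger_gap: 0.281
grasp_force: 79.3
```

```bash
python3 go.py 538.6 -291 216 180.6; python3 - <<'E'
from h import *
p,d=cap('side'); 
o=nets.outline_of('side','core')
print([(x['p'],x['centre']) for x in o])
cv2.imwrite('pics/side2.png',cv2.resize(p[220:450,130:400,::-1],None,fx=2.6,fy=2.6))
E
```

```text
t 6.75 tcp [454.7 305.8 216.4] F [-0.   0.4 -5. ] gap 0.281 gf 79.3 j [ 0.22  0.21 -0.97  1.7   0.18  1.31  0.26] tau [ 0.01 -0.05  0.01]
now theta 149.48
shift now-axes/30 [-12.512 -15.716   0.   ] turn/0.1 [ 0.02   0.03  -5.432] shift in final axes [-2.5870e+00 -1.9921e+01  1.3000e-02]
[(0.74, [234.7, 299.8])]
```

View pics/side2.png

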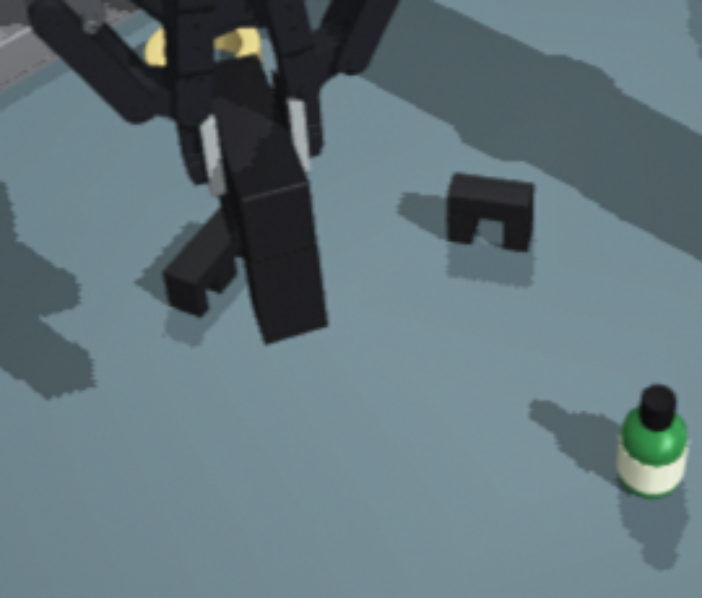

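The core is held: the pads grip the web at crop (215,150) and (300,140), the legs hang straight, and the wrist reads 5 N. The small cores haven't been touched. Next I'll carry it to the jig.

>>> arm_command([
  {"x": 0, "y": 0, "z": 0, "wx": 0, "wy": 0, "wz": -0.7, "grip": 1},
  {"x": 0, "y": 0, "z": 0, "wx": 0, "wy": 0, "wz": -0.9, "grip": 1},
  {"x": 0, "y": 0, "z": 0, "wx": 0, "wy": 0, "wz": -0.9, "grip": 1},
  {"x": 0, "y": 0, "z": 0, "wx": 0, "wy": 0, "wz": -0.9, "grip": 1},
  {"x": 0, "y": -0.3, "z": 0, "wx": 0, "wy": 0, "wz": -0.9, "grip": 1},
  {"x": 0, "y": -0.6, "z": 0, "wx": 0, "wy": 0, "wz": -0.7, "grip": 1},
  {"x": -0.15, "y": -1, "z": 0, "wx": 0, "wy": 0, "wz": -0.43, "grip": 1},
  {"x": -0.15, "y": -1, "z": 0, "wx": 0, "wy": 0, "wz": 0, "grip": 1},
  {"x": -0.15, "y": -1, "z": 0, "wx": 0, "wy": 0, "wz": 0, "grip": 1},
  {"x": -0.15, "y": -1, "z": 0, "wx": 0, "wy": 0, "wz": 0, "grip": 1},
  {"x": -0.15, "y": -1, "z": 0, "wx": 0, "wy": 0, "wz": 0, "grip": 1},
  {"x": -0.15, "y": -1, "z": 0, "wx": 0, "wy": 0, "wz": 0, "grip": 1},
  {"x": -0.15, "y": -1, "z": 0, "wx": 0, "wy": 0, "wz": 0, "grip": 1},
  {"x": -0.15, "y": -1, "z": 0, "wx": 0, "wy": 0, "wz": 0, "grip": 1},
  {"x": -0.15, "y": -1, "z": 0, "wx": 0, "wy": 0, "wz": 0, "grip": 1},
  {"x": -0.15, "y": -1, "z": 0, "wx": 0, "wy": 0, "wz": 0, "grip": 1},
  {"x": -0.15, "y": -1, "z": 0, "wx": 0, "wy": 0, "wz": 0, "grip": 1},
  {"x": -0.15, "y": -1, "z": 0, "wx": 0, "wy": 0, "wz": 0, "grip": 1},
])

```text
time: 8.35
tcp_pos: [505.7, -82.6, 212.4]
eef_rot: [-0.005, 1.0, 0.0, -0.001]
ft_force: [0.4, 1.2, -5.4]
finger_gap: 0.277
grasp_force: 79.4
```

```bash
python3 go.py 538.6 -291 216 180.6
```

```text
t 8.35 tcp [505.7 -82.6 212.4] F [ 0.4  1.2 -5.4] gap 0.277 gf 79.4 j [ 0.83  0.09 -0.75  1.79  0.06  1.29  1.65] tau [-0.02 -0.09 -0.04]
now theta -179.4
shift now-axes/30 [-1.022 -6.959 -0.128] turn/0.1 [ 0.007 -0.03  -0.   ] shift in final axes [-1.022 -6.959 -0.12 ]
```

>>> arm_command([
  {"x": -0.15, "y": -1, "z": 0, "wx": 0, "wy": 0, "wz": 0, "grip": 1},
  {"x": -0.15, "y": -1, "z": 0, "wx": 0, "wy": 0, "wz": 0, "grip": 1},
  {"x": -0.15, "y": -1, "z": 0, "wx": 0, "wy": 0, "wz": 0, "grip": 1},
  {"x": -0.15, "y": -1, "z": -0.1, "wx": 0, "wy": 0, "wz": 0, "grip": 1},
  {"x": -0.15, "y": -1, "z": 0, "wx": 0, "wy": 0, "wz": 0, "grip": 1},
  {"x": -0.15, "y": -0.9, "z": 0, "wx": 0, "wy": 0, "wz": 0, "grip": 1},
  {"x": -0.1, "y": -0.6, "z": 0, "wx": 0, "wy": 0, "wz": 0, "grip": 1},
  {"x": 0, "y": -0.4, "z": 0, "wx": 0, "wy": 0, "wz": 0, "grip": 1},
  {"x": 0, "y": 0, "z": 0, "wx": 0, "wy": 0, "wz": 0, "grip": 1},
  {"x": 0, "y": 0, "z": 0, "wx": 0, "wy": 0, "wz": 0, "grip": 1},
])

```text
time: 9.18
tcp_pos: [538.3, -287.0, 215.8]
eef_rot: [-0.005, 1.0, 0.001, -0.001]
ft_force: [-0.2, 0.7, -5.3]
finger_gap: 0.279
grasp_force: 79.3
```

```bash
python3 go.py 538.6 -291 180 180.6; python3 - <<'E'
from h import *
p,d=cap('side'); cv2.imwrite('pics/side3.png',cv2.resize(p[60:240,330:530,::-1],None,fx=3.3,fy=3.3))
def rect(n,W,zt):
    Q=W[np.abs(W[:,2]-zt)<6]; 
    if len(Q)<10: return
    print(n,len(Q),[np.round(v,1) for v in cv2.minAreaRect(Q[:,:2].astype(np.float32))],np.round(np.percentile(Q,[3,50,97],axis=0),1).tolist())
o=nets.outline_of('side','core'); print([(x['p'],x['centre']) for x in o])
if o:
    W=world('side',d,o[0]['pixels']); print(np.round(np.percentile(W,[2,50,98],axis=0),1).tolist()); rect('core',W,np.percentile(W[:,2],97))
E
```

```text
t 9.1833 tcp [ 538.3 -287.   215.8] F [-0.2  0.7 -5.3] gap 0.279 gf 79.3 j [ 0.95  0.3  -0.62  1.56  0.18  1.34  1.9 ] tau [ 0.07  0.01 -0.02]
now theta -179.42
shift now-axes/30 [-0.01  -0.138  1.191] turn/0.1 [ 0.026 -0.021 -0.004] shift in final axes [-0.008 -0.135  1.192]
[(0.69, [209.2, 320.0]), (0.68, [442.2, 100.0])]
[[579.4, 207.1, 1.9], [589.7, 239.2, 26.3], [606.3, 261.6, 29.7]]
core 458 [array([594.1, 233.6]), array([22.6, 56.3]), np.float64(12.2)] [[580.5, 208.7, 24.5], [592.9, 236.0, 28.0], [606.6, 259.9, 29.8]]
```

View pics/side3.png

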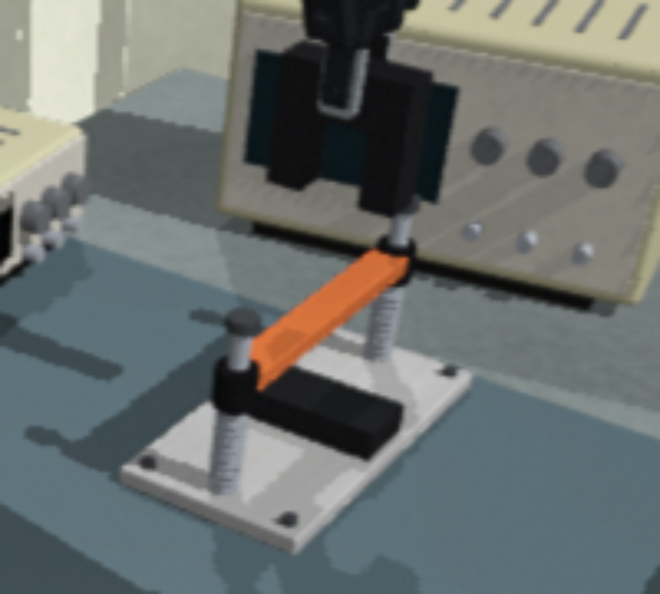

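The core hangs level at crop (350,130), above and across the orange bar, and the fingers end above the gap. I'll centre it, lower it to just above the bar and measure again.

>>> arm_command([
  {"x": -0.03, "y": -0.13, "z": 0.3, "wx": 0, "wy": 0, "wz": 0, "grip": 1},
  {"x": 0, "y": 0, "z": 0.5, "wx": 0, "wy": 0, "wz": 0, "grip": 1},
  {"x": 0, "y": 0, "z": 0.5, "wx": 0, "wy": 0, "wz": 0, "grip": 1},
  {"x": 0, "y": 0, "z": 0.4, "wx": 0, "wy": 0, "wz": 0, "grip": 1},
  {"x": 0, "y": 0, "z": 0.3, "wx": 0, "wy": 0, "wz": 0, "grip": 1},
  {"x": 0, "y": 0, "z": 0, "wx": 0, "wy": 0, "wz": 0, "grip": 1},
  {"x": 0, "y": 0, "z": 0, "wx": 0, "wy": 0, "wz": 0, "grip": 1},
])

```text
time: 9.87
tcp_pos: [539.8, -291.4, 156.8]
eef_rot: [-0.005, 1.0, 0.0, -0.0]
ft_force: [-0.3, -0.6, -5.4]
finger_gap: 0.278
grasp_force: 79.3
```

```bash
python3 go.py 538.6 -291 83 180.6; python3 - <<'E'
from h import *
p,d=cap('side'); cv2.imwrite('pics/side4.png',cv2.resize(p[60:240,350:510,::-1],None,fx=3.3,fy=3.3))
for x in nets.outline_of('side','core'):
    if x['centre'][0]<380: continue
    W=world('side',d,x['pixels']); Q=W[np.abs(W[:,1]+278)<5]
    print(x['p'],np.round(np.percentile(W,[1,50,99],axis=0),1).tolist(),'face',len(Q),np.round(np.percentile(Q,[1,50,99],axis=0),1).tolist())
    for lo in range(95,185,8):
        S=Q[(Q[:,2]>lo)&(Q[:,2]<lo+8)]
        if len(S)>3: xs=np.sort(S[:,0]); g=np.diff(xs).argmax(); print(lo,xs[[0,g,g+1,-1]].round(1))
    A=np.c_[Q[:,0],np.ones(len(Q))]; print('yaw slope deg',np.degrees(np.linalg.lstsq(A,Q[:,1],rcond=None)[0][0]))
E
```

```text
t 9.8667 tcp [ 539.8 -291.4  156.8] F [-0.3 -0.6 -5.4] gap 0.278 gf 79.3 j [ 0.95  0.35 -0.61  1.62  0.21  1.23  1.88] tau [-0.05 -0.09 -0.01]
now theta -179.38
shift now-axes/30 [0.039 0.012 2.461] turn/0.1 [ 0.004 -0.006  0.004] shift in final axes [0.041 0.014 2.461]
0.63 [[499.0, -518.0, 36.4], [524.9, -281.0, 150.6], [638.0, -274.0, 183.5]] face 948 [[499.5, -282.8, 107.1], [527.9, -280.1, 151.8], [579.5, -275.6, 182.6]]
103 [499.6 519.9 557.6 580.9]
111 [499.6 521.7 557.  578.8]
119 [499.6 521.8 557.1 579.4]
127 [498.4 521.6 556.9 580.6]
135 [499.7 521.5 555.4 580.3]
143 [498.4 547.6 557.7 580.1]
151 [498.7 541.  543.6 578.9]
159 [499.1 528.  549.5 579.9]
167 [498.9 527.9 553.  579.1]
175 [499.9 529.2 550.1 579.5]
183 [506.7 529.4 560.9 560.9]
yaw slope deg 0.5135260079455264
```

View pics/side4.png

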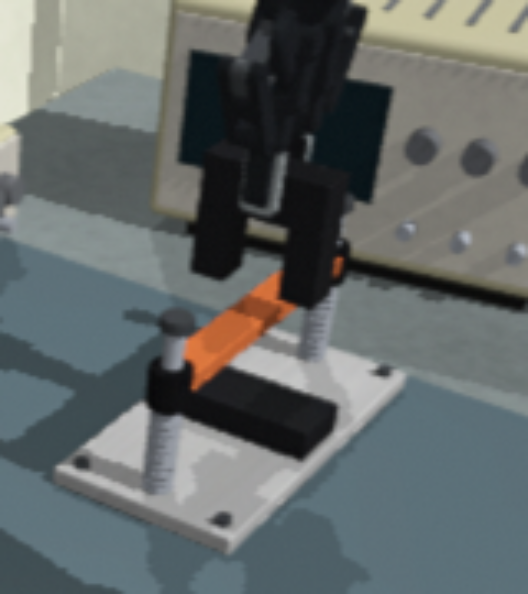

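The legs straddle the bar at crop (215,210) and (315,240). The measured gap centre is x=539.3 against the bar's 538.6, and yaw is 0.5°, so it is aligned. I'll lower it to just above contact.

>>> arm_command([
  {"x": 0.02, "y": 0, "z": 0.2, "wx": 0, "wy": 0, "wz": 0, "grip": 1},
  {"x": 0, "y": 0, "z": 0.35, "wx": 0, "wy": 0, "wz": 0, "grip": 1},
  {"x": 0, "y": 0, "z": 0.4, "wx": 0, "wy": 0, "wz": 0, "grip": 1},
  {"x": 0, "y": 0, "z": 0.35, "wx": 0, "wy": 0, "wz": 0, "grip": 1},
  {"x": 0, "y": 0, "z": 0.25, "wx": 0, "wy": 0, "wz": 0, "grip": 1},
  {"x": 0, "y": 0, "z": 0.15, "wx": 0, "wy": 0, "wz": 0, "grip": 1},
  {"x": 0, "y": 0, "z": 0.1, "wx": 0, "wy": 0, "wz": 0, "grip": 1},
  {"x": 0, "y": 0, "z": 0, "wx": 0, "wy": 0, "wz": 0, "grip": 1},
])

```text
time: 10.63
tcp_pos: [539.0, -291.6, 102.3]
eef_rot: [-0.005, 1.0, 0.0, -0.001]
ft_force: [-0.1, 0.4, -5.0]
finger_gap: 0.275
grasp_force: 79.6
```

>>> arm_command([
  {"x": 0, "y": 0, "z": 0.05, "wx": 0, "wy": 0, "wz": 0, "grip": 1},
  {"x": 0, "y": 0, "z": 0.05, "wx": 0, "wy": 0, "wz": 0, "grip": 1},
  {"x": 0, "y": 0, "z": 0.05, "wx": 0, "wy": 0, "wz": 0, "grip": 1},
  {"x": 0, "y": 0, "z": 0.05, "wx": 0, "wy": 0, "wz": 0, "grip": 1},
  {"x": 0, "y": 0, "z": 0.05, "wx": 0, "wy": 0, "wz": 0, "grip": 1},
  {"x": 0, "y": 0, "z": 0, "wx": 0, "wy": 0, "wz": 0, "grip": 1},
  {"x": 0, "y": 0, "z": 0, "wx": 0, "wy": 0, "wz": 0, "grip": 1},
], grip_force=90)

```text
time: 11.22
tcp_pos: [539.6, -292.0, 96.8]
eef_rot: [-0.005, 1.0, -0.0, 0.0]
ft_force: [-2.7, 0.6, 2.2]
finger_gap: 0.274
grasp_force: 91.6
```

```bash
python3 go.py 538.6 -291 83 180.6
```

```text
t 11.2167 tcp [ 539.6 -292.    96.8] F [-2.7  0.6  2.2] gap 0.274 gf 91.6 j [ 0.93  0.4  -0.59  1.69  0.25  1.13  1.85] tau [0.24 0.52 0.03]
now theta -179.42
shift now-axes/30 [0.033 0.035 0.459] turn/0.1 [-0.008  0.004 -0.003] shift in final axes [0.033 0.034 0.459]
```

The saddle touched the bar at TCP z of about 97, as predicted. I'll press down slowly.

>>> arm_command([
  {"x": 0, "y": 0, "z": 0.04, "wx": 0, "wy": 0, "wz": 0, "grip": 1},
  {"x": 0, "y": 0, "z": 0.04, "wx": 0, "wy": 0, "wz": 0, "grip": 1},
  {"x": 0, "y": 0, "z": 0.04, "wx": 0, "wy": 0, "wz": 0, "grip": 1},
  {"x": 0, "y": 0, "z": 0.04, "wx": 0, "wy": 0, "wz": 0, "grip": 1},
  {"x": 0, "y": 0, "z": 0.04, "wx": 0, "wy": 0, "wz": 0, "grip": 1},
  {"x": 0, "y": 0, "z": 0.04, "wx": 0, "wy": 0, "wz": 0, "grip": 1},
  {"x": 0, "y": 0, "z": 0.04, "wx": 0, "wy": 0, "wz": 0, "grip": 1},
  {"x": 0, "y": 0, "z": 0.04, "wx": 0, "wy": 0, "wz": 0, "grip": 1},
  {"x": 0, "y": 0, "z": 0.03, "wx": 0, "wy": 0, "wz": 0, "grip": 1},
  {"x": 0, "y": 0, "z": 0.03, "wx": 0, "wy": 0, "wz": 0, "grip": 1},
  {"x": 0, "y": 0, "z": 0, "wx": 0, "wy": 0, "wz": 0, "grip": 1},
  {"x": 0, "y": 0, "z": 0, "wx": 0, "wy": 0, "wz": 0, "grip": 1},
])

```text
time: 12.22
tcp_pos: [539.6, -292.0, 84.7]
eef_rot: [-0.005, 1.0, -0.0, 0.0]
ft_force: [-2.9, 1.5, 6.3]
finger_gap: 0.279
grasp_force: 92.2
```

```bash
python3 go.py 538.6 -291 83 180.6
```

```text
t 12.2167 tcp [ 539.6 -292.    84.7] F [-2.9  1.5  6.3] gap 0.279 gf 92.2 j [ 0.93  0.42 -0.59  1.7   0.25  1.11  1.85] tau [0.3  0.64 0.09]
now theta -179.42
shift now-axes/30 [0.033 0.035 0.057] turn/0.1 [-0.005  0.005 -0.003] shift in final axes [0.033 0.034 0.057]
```

>>> arm_command([
  {"x": 0, "y": 0, "z": 0.02, "wx": 0, "wy": 0, "wz": 0, "grip": 1},
  {"x": 0, "y": 0, "z": 0.02, "wx": 0, "wy": 0, "wz": 0, "grip": 1},
  {"x": 0, "y": 0, "z": 0.02, "wx": 0, "wy": 0, "wz": 0, "grip": 1},
  {"x": 0, "y": 0, "z": 0, "wx": 0, "wy": 0, "wz": 0, "grip": 1},
  {"x": 0, "y": 0, "z": 0, "wx": 0, "wy": 0, "wz": 0, "grip": 1},
])

```text
time: 12.63
tcp_pos: [539.6, -292.0, 83.2]
eef_rot: [-0.005, 1.0, -0.0, 0.0]
ft_force: [-4.0, 1.1, 7.6]
finger_gap: 0.273
grasp_force: 92.6
```

>>> arm_command([
  {"x": 0, "y": 0, "z": 0.02, "wx": 0, "wy": 0, "wz": 0, "grip": 1},
  {"x": 0, "y": 0, "z": 0.02, "wx": 0, "wy": 0, "wz": 0, "grip": 1},
  {"x": 0, "y": 0, "z": 0, "wx": 0, "wy": 0, "wz": 0, "grip": 1},
  {"x": 0, "y": 0, "z": 0, "wx": 0, "wy": 0, "wz": 0, "grip": 1},
])

```text
time: 12.97
tcp_pos: [539.6, -292.1, 83.2]
eef_rot: [-0.005, 1.0, -0.001, 0.0]
ft_force: [-6.9, 1.8, 14.0]
finger_gap: 0.274
grasp_force: 93.4
```

```bash
python3 go.py 538.6 -291 83 180.6
```

```text
t 12.9667 tcp [ 539.6 -292.1   83.2] F [-6.9  1.8 14. ] gap 0.274 gf 93.4 j [ 0.93  0.42 -0.59  1.7   0.26  1.1   1.85] tau [0.66 1.29 0.07]
now theta -179.42
shift now-axes/30 [0.032 0.036 0.005] turn/0.1 [-0.01   0.002 -0.004] shift in final axes [0.032 0.036 0.005]
```

The feet have met the stop: TCP z stays at 83.2, as predicted, while the force rises. I'll relieve the small sideways load, seat it slightly firmer and look.

>>> arm_command([
  {"x": 0.03, "y": 0, "z": 0.02, "wx": 0, "wy": 0, "wz": 0, "grip": 1},
  {"x": 0.02, "y": 0, "z": 0.02, "wx": 0, "wy": 0, "wz": 0, "grip": 1},
  {"x": 0, "y": 0, "z": 0, "wx": 0, "wy": 0, "wz": 0, "grip": 1},
  {"x": 0, "y": 0, "z": 0, "wx": 0, "wy": 0, "wz": 0, "grip": 1},
  {"x": 0, "y": 0, "z": 0, "wx": 0, "wy": 0, "wz": 0, "grip": 1},
])

```text
time: 13.38
tcp_pos: [539.6, -292.1, 83.1]
eef_rot: [-0.005, 1.0, -0.001, 0.002]
ft_force: [-4.4, 1.5, 16.2]
finger_gap: 0.275
grasp_force: 93.8
```

```bash
python3 go.py 538.6 -291 83 180.6; python3 - <<'E'
from h import *
p,d=cap('side'); cv2.imwrite('pics/side5.png',cv2.resize(p[90:240,350:500,::-1],None,fx=4,fy=4,interpolation=cv2.INTER_CUBIC))
for x in nets.outline_of('side','core'):
    if x['centre'][0]<380: continue
    W=world('side',d,x['pixels']); Q=W[np.abs(W[:,1]+280)<4]
    for a,b in ((500,520),(558,578)):
        S=Q[(Q[:,0]>a)&(Q[:,0]<b)]
        if len(S): print('leg',a,len(S),np.percentile(S[:,2],[1,50,99]).round(1),S[:,1].mean().round(1))
    A=np.c_[Q[:,0],Q[:,2],np.ones(len(Q))]; print('yaw,pitch deg',np.degrees(np.linalg.lstsq(A,Q[:,1],rcond=None)[0][:2]))
o=nets.outline_of('side','bar')
if o:
    W=world('side',d,o[0]['pixels']); S=W[(np.abs(W[:,0]-538.6)<8)&(np.abs(W[:,1]+245)<30)]; print('bar z +y side',len(S),np.median(S[:,2]) if len(S) else 0)
E
```

```text
t 13.3833 tcp [ 539.6 -292.1   83.1] F [-4.4  1.5 16.2] gap 0.275 gf 93.8 j [ 0.93  0.42 -0.59  1.7   0.26  1.1   1.85] tau [0.75 1.11 0.05]
now theta -179.41
shift now-axes/30 [0.032 0.036 0.004] turn/0.1 [-0.019  0.032 -0.001] shift in final axes [0.032 0.036 0.004]
leg 500 336 [ 35.   73.9 109.4] -281.0
leg 558 192 [ 52.7  87.9 109.1] -280.0
yaw,pitch deg [0.83478956 0.73221066]
leg 500 14 [30.9 32.  33.1] -280.3
yaw,pitch deg [-0.0977954  -0.98035189]
bar z +y side 125 76.23993205886632
```

View pics/side5.png

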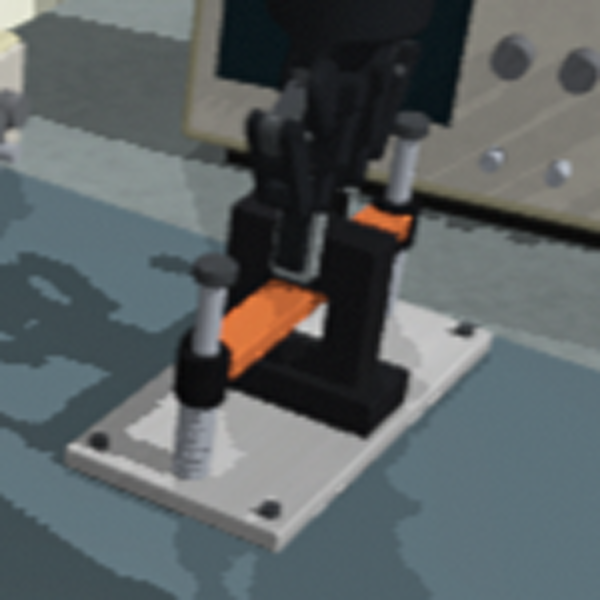

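The core stands on the dark block, with feet at crop (370,390). The bar is centred under the web and reads z=76.2, which is 14 mm down. Next I'll average the tilt to confirm both feet are flat.

```bash
python3 - <<'E'
from h import *
from scipy.spatial.transform import Rotation as R
a=[]
for i in range(12):
    cams.capture('top'); o=r.get_obs(); a.append(np.r_[R.from_quat(o['eef_rot']).as_matrix()[:2,2]*1000,o['tcp_pos'][2],o['ft_force']])
a=np.array(a);print(a.mean(0).round(2),a.std(0).round(2))
E
```

```text
[ 3.19 -1.8  83.11 -4.59  2.19 16.84] [0.03 0.02 0.02 0.42 0.37 0.44]
```

>>> arm_command([
  {"x": 0.02, "y": 0.02, "z": 0.02, "wx": 0, "wy": 0, "wz": 0, "grip": 1},
  {"x": 0, "y": 0, "z": 0.02, "wx": 0, "wy": 0, "wz": 0, "grip": 1},
  {"x": 0, "y": 0, "z": 0.01, "wx": 0, "wy": 0, "wz": 0, "grip": 1},
  {"x": 0, "y": 0, "z": 0, "wx": 0, "wy": 0, "wz": 0, "grip": 1},
  {"x": 0, "y": 0, "z": 0, "wx": 0, "wy": 0, "wz": 0, "grip": 1},
])

```text
time: 14.55
tcp_pos: [539.6, -292.0, 83.1]
eef_rot: [-0.005, 1.0, -0.002, 0.002]
ft_force: [-6.3, 2.2, 23.5]
finger_gap: 0.279
grasp_force: 94.6
```

```bash
python3 - <<'E'
from h import *
from scipy.spatial.transform import Rotation as R
a=[]
for i in range(8):
    cams.capture('top'); o=r.get_obs(); a.append(np.r_[R.from_quat(o['eef_rot']).as_matrix()[:2,2]*1000,o['tcp_pos'],o['ft_force'],o['torque']])
a=np.array(a);print(a.mean(0).round(2),a.std(0).round(2))
E
```

```text
[ 4.4800e+00 -3.1800e+00  5.3959e+02 -2.9204e+02  8.3070e+01 -6.1200e+00
  2.4000e+00  2.3130e+01  8.6000e-01  1.4000e+00  3.0000e-02] [0.02 0.01 0.01 0.01 0.01 0.4  0.48 0.4  0.03 0.03 0.04]
```

```bash
python3 -c "
from station import r
print(r.finish_job())"
```

```text
the job is handed in; nothing more can be done
None
```

I hung the large core square over the middle of the bar, pressed it down about 14 mm onto the stop block, and handed the job in with the arm still holding it there at about 23 N. The tool height stayed at 83.1 mm as I pressed harder, which points to both feet being flat. The two smaller cores were not touched.

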